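# Take down the pile on the laundry shelf and put each thing in its place

### The arm

A 6-joint arm with a two-finger parallel gripper is mounted at the origin on the work surface. World frame = base frame: x ahead of the robot, y to its left, z up, the work surface at z = 0. Lengths are in m, angles in rad, forces in N, time in s.
With the tool pointing down it reaches from about 0.275 to 0.775 m from the base axis. Payload 14.6 kg.
Tool frame: the origin (TCP) lies midway between the tips of the shut fingers; the grasp point (between the pads) lies 19 mm behind it (ctrl.pinch_z is the distance from the TCP to the grasp point, in m); z points along the fingers, y is the line along which they close (so a half turn about z gives the same grasp; the last joint's range is limited). The gripper opens to 85 mm and grips with 20 to 120 N. Pads are 22 mm wide; open, the fingers measure 114 mm over their backs; the gripper's body (76 mm by 85 mm) begins 54 mm behind the grasp point. The pads swing forward as they close: fully open they stand 13 mm farther back than shut.
Start: joints at [-1.296, 0.263, -0.048, 1.259, 0, 1.415], TCP at [0.219, -0.477, 0.231] pointing down, gripper open.
Joint ranges: [-2.65, 2.65], [-0.89, 1.7], [-1.18, 1.37], [-2.13, 2.11], [-1.35, 1.29], [-3.14, 3.14]. Speed limits (rad/s): [1.89, 1.89, 2.57, 2.79, 3.14, 3.14].

### API

Orientations are given as a unit quaternion [w, x, y, z].
In Python, from workcell import ctrl, cams gives the robot as it stands. The module is installed in compiled form; this text tells all that it offers.
- The arm moves only by the tool apply_moves, never from a script. Its arguments are lists of equal length, an entry for each row: "offset": the shift along the tool's x, y, z in cm, a list of three; "spin": the turn about the tool's z in degrees. A call has 1 to 12 rows; each row shifts and turns the commanded pose from where the row before left it, along the tool's axes as they then stand; what a row does not reach is not made up. A row lasts 1/8 s, in which the tool goes at most 62.5 mm and 10.7 degrees, less where a joint would pass 70% of its speed; a pose out of reach is approached as far as the arm can. A call is refused whole if a number of a shift passes 6.25 or a number of a turn 10.7, either way. A call with a gripper value outside its range is refused whole. "fingers" is the closure in counts, from 0 (fully open) to 255 (shut), set as the call begins (left out, the last holds). The fingers move at their own pace and stop on an object; the grip force is fixed at half the most. Time passes only in rows, so rows that do not move let the fingers close. It gives the time, the measured TCP pose, the force, the opening and the grip force at its end, in the units of the state.
- ctrl.state(): the state, without advancing time (a new reading comes with each control period).
- cams.camera(name): name is "scene" or "top"; returns the picture (384x512x3 uint8, red, green, blue); there is no depth.
- cams.get_calibration(name): a dict with "vfov" (degrees; the focal length in pixels is half the picture's height over the tangent of half this angle, whatever the lens; pixels are square), "cx", "cy" (the principal point, pixels), "k1" (the pictures are not rectified: a ray, as slopes to the right and down, at radius r is drawn at 1 + k1 r^2 times it, then the intrinsics apply), "R" (3x3) and "t" (3): a world point X has camera coordinates R X + t. Camera axes: x right, y down, z forward; pixel columns grow to the right and rows downward; lengths in m; the calibration is good to about 2 mm. A picture is of the moment at which its call begins. get_calibration takes no time and is no camera call.
- ctrl.job_done(): hands the job in; it is judged then, once.
The state is a dict: "time": time; "q": joint angles; "qd": joint speeds; "tau": joint torques, N m; "tool_pos": TCP position; "tcp_rot": TCP orientation; "contact_force": force on the tool from outside, world axes, zero at the start; "moment": the same for the moment, N m; "grip_width": finger opening in m; "grip_force": force on a finger pad.
Only numpy, scipy, OpenCV 4.12 (cv2) and the standard library are available. Lean on these libraries where they do the work, as an engineer would, in place of code of your own. Each camera call takes 0.05 s, during which the arm holds its last target. There are 200 camera calls.

### The job

On the balcony's laundry shelf a glass jar, a wooden scrubbing brush, a small steel peg tin and a larger steel peg tin are piled up. Take the pile apart from the top down, putting each thing in its place before touching the next: the jar upright in the middle of the round cork coaster, the brush bristles down on the middle of the slatted rack and in line with its slats, the small tin pushed right up into the fenced corner of the plywood tray with its long sides along the tray's long fence, and last the large tin against the same long fence, end to end with the small tin and touching it. Leave the yellow scoop where it lies.

Things in the scene. Friction and masses are not known exactly. Their poses are not given: they have to be found in the camera images.
- jar_c (a point): Upright round glass jar with a steel screw lid, 49 mm across, 64 mm tall; on top of the pile. The point is its centre, half-way up (32 mm above its underside); z points up.
- brush_c (a point): Wooden scrubbing brush, 104 mm long (its x) by 52 mm wide (its y) by 36 mm tall: a flat wooden back 16 mm thick on top, a stiff (rigid) bristle block 92 by 44 by 20 mm below. Second in the pile, roughly crosswise on the small tin. The point is its centre, 18 mm above the bristle ends; z points up.
- small_tin_c (a point): Small closed steel peg tin, plain flat-topped box 70 mm long (its x) by 60 mm wide (its y) by 42 mm tall; third in the pile. The point is its centre, 21 mm above its underside; z points up. Its lid does not open.
- large_tin_c (a point): Large closed steel peg tin, plain flat-topped box 100 mm long (its x) by 66 mm wide (its y) by 48 mm tall; bottom of the pile, standing on the shelf. The point is its centre, 24 mm above its underside; z points up. Its lid does not open.
- coaster: Round flat cork coaster, 84 mm across, 8 mm thick, fixed to the shelf. Origin at the centre of its underside.
- rack: Small slatted wooden rack, fixed, 124 mm long (its x, the way the five slats run) by 80 mm wide (its y), flat top 12 mm above its underside, no rim. Origin at the centre of its underside.
- tray: Plywood tray, fixed, 200 mm long (its x) by 90 mm wide (its y), floor 6 mm above its underside, open on two sides. A long fence 8 mm thick runs along its +y side (inner face at y = +37 mm) and a short fence 8 mm thick along its +x end (inner face at x = +92 mm); both tops are 20 mm above the underside (14 mm above the floor). Their inner corner at (+92, +37) mm is the fenced corner. Origin at the centre of its underside, z up.
- scoop_c (a point): Yellow plastic scoop lying loose on the shelf, open box 85 by 65 by 34 mm with a handle reaching to 127 mm from its centre along its -x. The point is the centre of its box, 17 mm up. Not to be moved.

How it is judged:
On the way, in this order (a step that is already met when the one before it is completed fails the run):
1. jar on the coaster, let go (horizontal distance between jar_c and coaster below 0.014 m and z of jar_c in the frame of coaster between 0.034 and 0.046 m and angle between jar_c's own z axis and vertical below 0.1 rad and contact force between the fingers and jar below 0.5 N and linear speed of jar below 0.02 m/s), for 0.2 s.
2. brush on the rack, let go (horizontal distance between brush_c and rack below 0.014 m and z of brush_c in the frame of rack between 0.024 and 0.036 m and angle between brush_c's own z axis and vertical below 0.12 rad and angle between the x axis of brush_c and the x axis of rack, either way round below 0.2 rad and contact force between the fingers and brush below 0.5 N and linear speed of brush below 0.02 m/s), for 0.2 s.
3. small tin in the fenced corner, let go (x of small_tin_c in the frame of tray between 0.049 and 0.063 m and y of small_tin_c in the frame of tray between -0.001 and 0.013 m and z of small_tin_c in the frame of tray between 0.022 and 0.032 m and angle between the x axis of small_tin_c and the x axis of tray, either way round below 0.15 rad and angle between small_tin_c's own z axis and vertical below 0.1 rad and contact force between the fingers and small_tin below 0.5 N and linear speed of small_tin below 0.02 m/s), for 0.2 s.
4. large tin against the long fence and the small tin, let go (horizontal distance between large_tin_c and small_tin_c below 0.094 m and x of large_tin_c in the frame of tray below -0.02 m and y of large_tin_c in the frame of tray between -0.004 and 0.01 m and z of large_tin_c in the frame of tray between 0.025 and 0.035 m and angle between the x axis of large_tin_c and the x axis of tray, either way round below 0.15 rad and angle between large_tin_c's own z axis and vertical below 0.1 rad and contact force between the fingers and large_tin below 0.5 N and linear speed of large_tin below 0.02 m/s), for 0.2 s.
At the end, for the whole second after the job is handed in: Jar upright, within 14 mm of the coaster's centre; brush flat, within 14 mm of the rack's centre and 0.2 rad; small tin within 8 mm of both fences, large within 8 mm of the long fence, tin centres within 94 mm (85 = touching), both flat and within 0.15 rad; all at rest, let go (all of step 1 and all of step 2 and all of step 3 and all of step 4).
It fails at once if the scoop is moved more than 25 mm (distance of scoop_c from where it was at the start of the episode above 0.025 m).
It fails at once if the jar is tipped over (angle between jar_c's own z axis and vertical above 0.6 rad).
It also fails if it takes over 102 s, if anything falls off the work surface, if the arm or the gripper's body presses on something with over 40 N, if the wrist force passes 120 N, or if a joint passes its speed limit or range.

## Working session

There is one attempt and no reset: what is moved stays moved. The work goes in short steps, Python scripts to look and compute and a tool call to move; the robot and the scene stay as the last step left them, time stands still between calls to the robot, and variables do not carry over. Pictures are saved under pics/ and viewed, at most 14 in all, crops included, and the job is handed in when it is done.

Besides the shell and the picture viewer there is one more tool, called after ">>>" as name([rows], argument=value, ...), one row to a line, values as JSON. apply_moves: Moves the arm, as the interface text tells. Its arguments: {"type":"object","properties":{"offset":{"type":"array"},"spin":{"type":"array"},"fingers":{"type":"number"}},"required":["offset","spin"]}

```bash
mkdir -p pics; python3 - <<'E'
from workcell import ctrl,cams
import cv2,numpy as np
for n in("scene","top"):
    im=cams.camera(n); cv2.imwrite(f"pics/{n}0.png",im[:,:,::-1])
    c=cams.get_calibration(n); print(n,c)
s=ctrl.state(); print(s, ctrl.pinch_z)
E
```

```text
scene {'vfov': 53.61249401592762, 'cx': 247.69619868230268, 'cy': 184.68337572859912, 'k1': -0.05546891222617881, 'R': array([[ 0.38905127,  0.92121176, -0.0028288 ],
       [ 0.66471758, -0.28285057, -0.69148109],
       [-0.63780064,  0.26714124, -0.72238902]]), 't': array([-0.20362284, -0.26982731,  1.30718368])}
top {'vfov': 55.71657567166722, 'cx': 255.6859511381875, 'cy': 189.92281358990596, 'k1': -0.05856066063489023, 'R': array([[ 0.00720762, -0.99984453,  0.01609261],
       [-0.99876364, -0.00798953, -0.04906482],
       [ 0.04918576, -0.01571908, -0.99866595]]), 't': array([-0.00175408,  0.51252311,  0.87039004])}
{'time': 0.1, 'q': array([-1.29630271e+00,  2.63482411e-01, -4.88589286e-02,  1.25940376e+00,
        1.35200655e-05,  1.41549402e+00]), 'qd': array([ 0.00158739, -0.00063992,  0.00231411,  0.0017403 , -0.00184389,
       -0.00200047]), 'tau': array([ 4.83650176e-03, -6.38573313e+01,  3.85064471e+01,  9.97917348e-03,
       -4.35783633e-06, -1.62544444e-05]), 'tool_pos': array([ 0.21869132, -0.47701776,  0.23087473]), 'tcp_rot': array([-4.73949224e-04,  9.76998049e-01,  2.13247713e-01, -2.15067473e-05]), 'contact_force': array([ 0.16706623, -0.59802293, -0.68760592]), 'moment': array([-0.02142328, -0.00578894,  0.01256575]), 'grip_force': 0.0, 'grip_width': 0.08525427323274892} 0.0187
```

View pics/scene0.png

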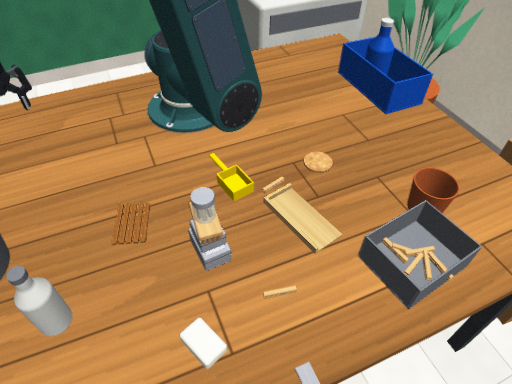

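View pics/top0.png

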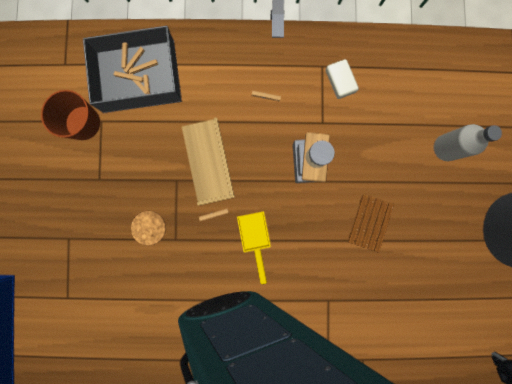

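The scene shows the pile near top-image pixel (315,155), tray at (208,160), coaster at (148,228), rack at (371,222) and scoop at (255,232). I'll enlarge the areas that matter.

```bash
python3 - <<'E'
import cv2,numpy as np
t=cv2.imread("pics/top0.png");s=cv2.imread("pics/scene0.png")
a=cv2.resize(t[105:265,120:400],None,fx=2.85,fy=2.85,interpolation=cv2.INTER_CUBIC)[:, :800]
cv2.imwrite("pics/c1.png",a)
b=cv2.resize(s[145:275,105:350],None,fx=3.2,fy=3.2,interpolation=cv2.INTER_CUBIC)
cv2.imwrite("pics/c2.png",b)
E
```

```text
(no output)
```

View pics/c1.png

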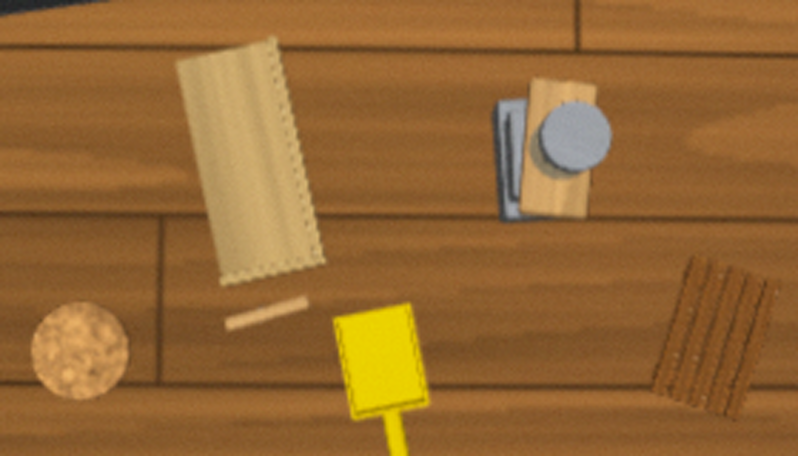

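View pics/c2.png

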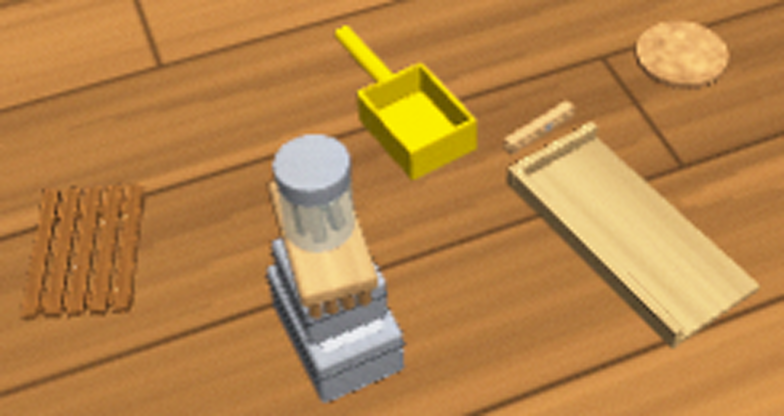

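The crops show that the tray's long fence is on its right edge (crop 1 (275,38)–(324,263)) and its short fence is at the near end, so the fenced corner is near (322,263). The jar lid is centred near (575,137), and the brush back spans (533,78)–(587,219). Rack corners are at (692,256), (779,280), (738,419), (652,390).

```bash
cat > h.py <<'E'
from workcell import ctrl,cams
import cv2,numpy as np
from scipy.spatial.transform import Rotation as Ro
def ray(n,px):
    c=cams.get_calibration(n);f=192/np.tan(np.radians(c["vfov"]/2))
    K=np.array([[f,0,c["cx"]],[0,f,c["cy"]],[0,0,1]])
    p=cv2.undistortPoints(np.array(px,float).reshape(-1,1,2),K,np.array([c["k1"],0,0,0,0.]),
       )[:,0]
    d=np.c_[p,np.ones(len(p))]@c["R"]
    return -c["R"].T@c["t"],d
def P(n,px,z):
    o,d=ray(n,px); z=np.broadcast_to(z,len(d)); return o+d*((z-o[2])/d[:,2])[:,None]
def rigid(m,w):
    m=np.array(m,float);w=np.array(w)[:,:2];mc,wc=m.mean(0),w.mean(0)
    a=m-mc;b=w-wc;th=np.arctan2((a[:,0]*b[:,1]-a[:,1]*b[:,0]).sum(),(a*b).sum())
    R=np.array([[np.cos(th),-np.sin(th)],[np.sin(th),np.cos(th)]]);t=wc-R@mc
    return t,th,np.abs(m@R.T+t-w).max()
def mask(im,lo,hi,roi,k=3):
    h=cv2.cvtColor(im,cv2.COLOR_RGB2HSV);m=cv2.inRange(h,np.array(lo),np.array(hi))
    r=np.zeros_like(m);x0,y0,x1,y1=roi;r[y0:y1,x0:x1]=255;m&=r
    m=cv2.morphologyEx(m,cv2.MORPH_CLOSE,np.ones((k,k)))
    cs,_=cv2.findContours(m,cv2.RETR_EXTERNAL,cv2.CHAIN_APPROX_NONE)
    return max(cs,key=cv2.contourArea)
def tool(target_xy,yaw=None,z=None):
    "offset in tool axes cm to put the TCP at target, spin deg for tool y along yaw (world, line)"
    s=ctrl.state();p=s["tool_pos"];q=s["tcp_rot"];R=Ro.from_quat([q[1],q[2],q[3],q[0]]).as_matrix()
    d=np.r_[np.array(target_xy)-p[:2],(z-p[2]) if z is not None else 0]
    sp=None
    if yaw is not None:
        cur=np.arctan2(R[1,1],R[0,1]);sp=-np.degrees((yaw-cur+np.pi/2)%np.pi-np.pi/2)
    return (R.T@d*100).round(2),sp,s["time"],p.round(4),s["q"][5].round(2)
E
python3 - <<'E'
from h import *
im=cv2.imread("pics/top0.png")[:,:,::-1].copy();sc=cv2.imread("pics/scene0.png")[:,:,::-1].copy()
hs=cv2.cvtColor(im,cv2.COLOR_RGB2HSV)
for n,(x,y) in dict(tray=(205,160),tab=(270,200),coast=(148,228),rack=(362,220),tab2=(340,200),lid=(321,153),brush=(312,172)).items(): print(n,np.median(hs[y-2:y+3,x-2:x+3].reshape(-1,3),0))
g=lambda a,b:(120+(a+.5)/2.85-.5,105+(b+.5)/2.85-.5)
w=P("top",[g(275,38),g(324,263),g(222,285),g(177,62)],[.02,.02,.02,.006])
print("tray",rigid([(-.1,.045),(.1,.045),(.1,-.045),(-.1,-.045)],w))
k=lambda a,b:(105+(a+.5)/3.2-.5,145+(b+.5)/3.2-.5)
w2=P("scene",[k(509,180),k(676,343),k(760,287),k(597,124)],[.006,.006,.006,.02])
w2=P("scene",[k(510,171),k(677,332),k(760,287),k(596,124)],[.02,.02,.006,.02])
print("tray scene",rigid([(.1,.045),(-.1,.045),(-.1,-.045),(.1,-.045)],w2))
w=P("top",[g(692,256),g(779,280),g(738,419),g(652,390)],.012)
print("rack",rigid([(.062,.04),(.062,-.04),(-.062,-.04),(-.062,.04)],w))
w=P("scene",[k(42,186),k(143,185),k(129,313),k(25,318)],.012)
print("rack scene",rigid([(-.062,-.04),(-.062,.04),(.062,.04),(.062,-.04)],w))
print("coaster",P("top",[g(80,351)],.008),"scene",P("scene",[k(682,53)],.008))
print("lid",P("top",[g(575,137)],.19),"scene",P("scene",[k(312,169)],.19))
w=P("top",[g(533,78),g(597,86),g(587,219),g(522,214)],.126)
print("brush",rigid([(.052,.026),(.052,-.026),(-.052,-.026),(-.052,.026)],w))
print("lidtilt?",tool((.4,0)))
E
```

```text
tray [ 19. 119. 204.]
tab [ 15. 173. 146.]
coast [ 16. 149. 201.]
rack [ 14. 182. 118.]
tab2 [ 15. 174. 147.]
lid [110.  14. 167.]
brush [ 17. 129. 210.]
tray (array([0.58143425, 0.12082709]), np.float64(-2.9180843752977412), np.float64(0.0020699649810261844))
tray scene (array([0.58780274, 0.12162674]), np.float64(-2.913650720093549), np.float64(0.0032121584847339957))
rack (array([ 0.43467705, -0.28032712]), np.float64(-0.2955204367999037), np.float64(0.002240751903022531))
rack scene (array([ 0.43938524, -0.28025094]), np.float64(-0.30677799487612956), np.float64(0.0064890930653149215))
coaster [[0.41828085 0.26410774 0.008     ]] scene [[0.42367627 0.26312813 0.008     ]]
lid [[ 0.57785403 -0.12355784  0.19      ]] scene [[ 0.58851187 -0.12599837  0.19      ]]
brush (array([ 0.57857134, -0.12476774]), np.float64(-0.08226693214295962), np.float64(0.0018315528937744296))
lidtilt? (array([ 36.36, -35.81,   0.04]), None, 0.1, array([ 0.2187, -0.477 ,  0.2309]), np.float64(1.42))
```

>>> apply_moves([
  [0,0,0],
  [0,0,0],
  [0,0,0],
  [0,0,0],
  [0,0,0],
  [0,0,0],
  [0,0,0],
  [0,0,0],
  [0,0,0],
  [0,0,0],
  [0,0,0],
  [0,0,0],
], spin=[-10.7,-10.7,-10.7,-10.7,-10.7,-10.7,-10.7,-10.7,-10.7,-10.7,-10.7,-10.7], fingers=0)

```text
time: 1.6
tool_pos: [0.2187, -0.4771, 0.231]
tcp_rot: [-0.0, 0.23, 0.973, 0.0]
contact_force: [0.0, 0.2, -0.7]
grip_width: 0.0855
grip_force: 0.0
```

>>> apply_moves([
  [0,0,0],
  [0,0,0],
  [0,0,0],
  [0,0,-5],
  [-6,0,0],
  [-6,6,0],
  [-6,6,0],
  [-6,6,0],
  [-6,6,0],
  [0,6,0],
  [0,0,0],
  [0,0,0],
], spin=[-10.7,-10.7,-5.6,0,0,0,0,0,0,0,0,0])

```text
time: 3.1
tool_pos: [0.4555, -0.2405, 0.2812]
tcp_rot: [-0.0, -0.0, 1.0, -0.0]
contact_force: [0.4, -0.4, -0.2]
grip_width: 0.0855
grip_force: 0.0
```

```bash
python3 -c "
from h import *
print(tool((.582,-.125),np.pi/2,.145),ctrl.state()['contact_force'])"
```

```text
(array([-12.67,  11.54,  13.62]), np.float64(0.054106662638656426), 3.1, array([ 0.4555, -0.2405,  0.2812]), np.float64(-0.64)) [ 0.41774364 -0.39040601 -0.15646539]
```

>>> apply_moves([
  [-4.2,4,0],
  [-4.2,4,0],
  [-4.27,3.54,0],
  [0,0,0],
  [0,0,0],
], spin=[0,0,0,0,0])

```text
time: 3.72
tool_pos: [0.5819, -0.1261, 0.2808]
tcp_rot: [-0.0, 0.0, 1.0, 0.0]
contact_force: [1.0, -0.3, -0.4]
grip_width: 0.0855
grip_force: 0.0
```

```bash
python3 - <<'E'
from h import *
print(tool((.582,-.125),np.pi/2,.145))
a=cams.camera("top");b=cams.camera("scene")
c=np.vstack([cv2.resize(a[90:240,220:420],None,fx=2,fy=2,interpolation=2),cv2.resize(b[130:280,120:320],None,fx=2,fy=2,interpolation=2)])
cv2.imwrite("pics/g1.png",c[:,:,::-1])
E
```

```text
(array([-0.02,  0.11, 13.58]), np.float64(-0.029687341095210013), 3.725, array([ 0.5819, -0.1261,  0.2808]), np.float64(-0.35))
```

View pics/g1.png

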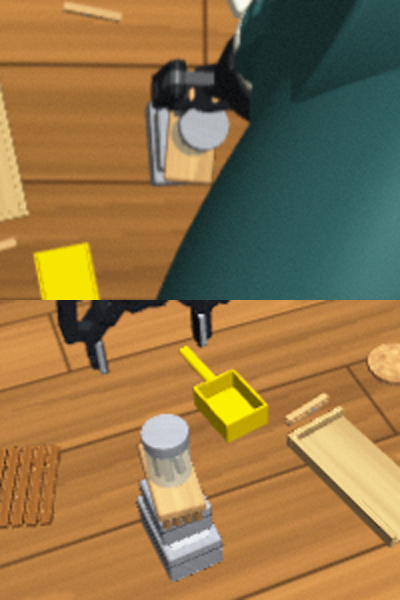

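The gripper sits over the jar with the fingers spanning it. Descending.

>>> apply_moves([
  [0,0.1,4],
  [0,0,4],
  [0,0,3.6],
  [0,0,2],
  [0,0,0],
  [0,0,0],
], spin=[0,0,0,0,0,0])

```text
time: 4.58
tool_pos: [0.5822, -0.1247, 0.1465]
tcp_rot: [0.001, 0.0, 1.0, -0.0]
contact_force: [0.0, -0.2, -0.7]
grip_width: 0.0852
grip_force: 0.0
```

>>> apply_moves([
  [0,0,0],
  [0,0,0],
  [0,0,0],
  [0,0,0],
  [0,0,0],
  [0,0,0],
  [0,0,0],
  [0,0,0],
], spin=[0,0,0,0,0,0,0,0], fingers=255)

```text
time: 5.58
tool_pos: [0.5824, -0.1241, 0.1461]
tcp_rot: [0.001, -0.0, 1.0, -0.0]
contact_force: [-1.2, -0.9, 6.4]
grip_width: 0.047
grip_force: 60.7
```

>>> apply_moves([
  [0,0,-1],
  [0,0,-2],
  [0,0,-4],
  [0,0,-4],
  [0,0,0],
  [0,0,0],
], spin=[0,0,0,0,0,0])

```text
time: 6.32
tool_pos: [0.5819, -0.1238, 0.2548]
tcp_rot: [-0.0, -0.0, 1.0, 0.0]
contact_force: [-0.5, -0.5, -2.3]
grip_width: 0.0473
grip_force: 62.0
```

```bash
python3 - <<'E'
from h import *
print(tool((.420,.264),None,.027))
a=cams.camera("top");b=cams.camera("scene")
cv2.imwrite("pics/t1.png",a[:,:,::-1])
cv2.imwrite("pics/g2.png",cv2.resize(np.hstack([a[90:240,220:420],b[100:250,120:320]]),None,fx=2,fy=2,interpolation=2)[:,:,::-1])
E
```

```text
(array([16.16, 38.79, 22.8 ]), None, 6.325, array([ 0.5819, -0.1238,  0.2548]), np.float64(-0.35))
```

View pics/g2.png

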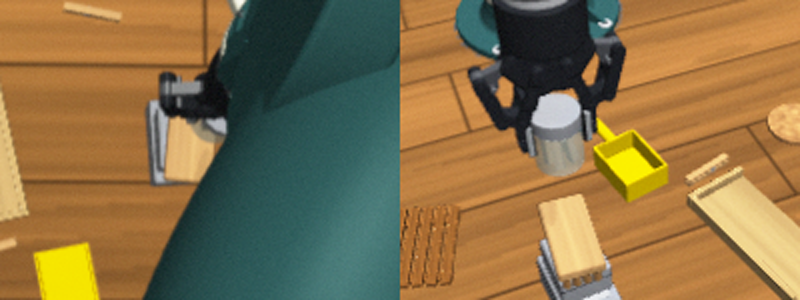

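>>> apply_moves([
  [1.5,4,0],
  [2.1,5,0],
  [2.1,5,0],
  [2.1,5,0],
  [2.1,5,0],
  [2.1,5,0],
  [2.1,5,0],
  [2,4.8,0],
  [0,0,0],
  [0,0,0],
], spin=[0,0,0,0,0,0,0,0,0,0])

```text
time: 7.68
tool_pos: [0.4207, 0.2637, 0.2547]
tcp_rot: [-0.0, -0.001, 1.0, -0.0]
contact_force: [-0.1, -0.6, -1.6]
grip_width: 0.0474
grip_force: 62.2
```

```bash
python3 - <<'E'
from h import *
print("held lid scene",P("scene",[(198.8,151.8)],.2985))
a=cams.camera("top");b=cams.camera("scene")
h=lambda im,n,lo,hi,roi:cv2.fitEllipse(mask(im,lo,hi,roi))
# brush free view
for n,im,roi in(("top",a,(290,120,345,190)),("scene",b,(180,190,235,260))):
    c=mask(im,(10,60,165),(24,165,255),roi,1);r=cv2.minAreaRect(c);print(n,cv2.contourArea(c),r)
c=mask(a,(10,60,165),(24,165,255),(290,120,345,190),1)
w=P("top",cv2.boxPoints(cv2.minAreaRect(c)),.126);print(w.round(4),w.mean(0))
print(tool((.4205,.264),None,.0285))
cv2.imwrite("pics/g3.png",cv2.resize(np.hstack([a[100:300,100:340],b[100:300,160:400]]),None,fx=1.66,fy=1.66,interpolation=2)[:,:,::-1])
cv2.imwrite("pics/t3.png",a[:,:,::-1]);cv2.imwrite("pics/s3.png",b[:,:,::-1])
E
```

```text
held lid scene [[ 0.57587546 -0.1181392   0.2985    ]]
top 1028.5 ((315.63604736328125, 156.1857452392578), (23.303363800048828, 47.559654235839844), 4.969740867614746)
scene 1155.0 ((213.75689697265625, 212.02296447753906), (46.071449279785156, 43.38953399658203), 73.3007583618164)
[[ 0.5313 -0.0944  0.126 ]
 [ 0.6333 -0.1033  0.126 ]
 [ 0.6296 -0.1535  0.126 ]
 [ 0.5274 -0.1441  0.126 ]] [ 0.58041259 -0.12382465  0.126     ]
(array([ 0.06,  0.1 , 22.64]), None, 7.775, array([0.4212, 0.2631, 0.2549]), np.float64(0.4))
```

View pics/g3.png

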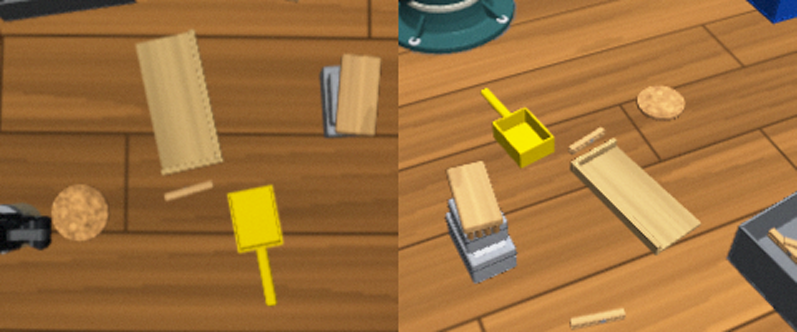

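>>> apply_moves([
  [0,0,4],
  [0,0,4],
  [0,0,4],
  [0,0,4],
  [0,0,3.4],
  [0,0,2],
  [0,0,0],
  [0,0,0],
], spin=[0,0,0,0,0,0,0,0])

```text
time: 8.78
tool_pos: [0.4216, 0.2637, 0.0421]
tcp_rot: [0.0, 0.0, 1.0, 0.0]
contact_force: [0.0, -0.0, -0.8]
grip_width: 0.0473
grip_force: 62.3
```

```bash
python3 - <<'E'
from h import *
print(tool((.4205,.264),None,.0285))
a=cams.camera("top");b=cams.camera("scene")
cv2.imwrite("pics/g4.png",np.hstack([cv2.resize(a[190:270,100:200],None,fx=4,fy=4,interpolation=2),cv2.resize(b[120:200,270:370],None,fx=4,fy=4,interpolation=2)])[:,:,::-1])
E
```

```text
(array([0.11, 0.03, 1.36]), None, 8.775, array([0.4216, 0.2637, 0.0421]), np.float64(0.4))
```

View pics/g4.png

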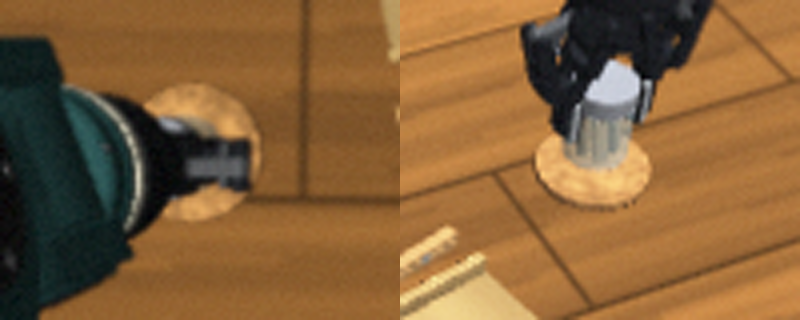

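```bash
python3 - <<'E'
from h import *
g=lambda x,y:(270+(x-400+.5)/4-.5,120+(y+.5)/4-.5)
print(P("scene",[g(612,82)],.086),P("scene",[g(598,154)],.0217),P("scene",[g(592,172)],.008))
# subpixel coaster masks
a=cv2.imread("pics/t3.png")[:,:,::-1].copy();b=cv2.imread("pics/s3.png")[:,:,::-1].copy()
for n,im,roi in(("top",cv2.imread("pics/top0.png")[:,:,::-1].copy(),(125,205,172,250)),("scene",b,(295,145,340,180))):
    e=cv2.fitEllipse(mask(im,(8,60,175),(24,168,255),roi,5));print(n,e,P(n,[e[0]],.008))
E
```

```text
[[0.42387274 0.2668445  0.086     ]] [[0.42601078 0.26418063 0.0217    ]] [[0.42871595 0.25967139 0.008     ]]
top ((147.20050048828125, 228.21240234375), (31.648271560668945, 32.65205383300781), 121.52655792236328) [[0.41734749 0.26542549 0.008     ]]
scene ((316.1009826660156, 159.69949340820312), (36.061710357666016, 46.255245208740234), 79.2818832397461) [[0.41607781 0.26191084 0.008     ]]
```

The jar hangs over the coaster, about 3 mm off its centre. Lowering it and letting go.

>>> apply_moves([
  [0.2,-0.2,0.6],
  [0,0,0.4],
  [0,0,0.2],
  [0,0,0.15],
  [0,0,0],
  [0,0,0],
], spin=[0,0,0,0,0,0])

```text
time: 9.62
tool_pos: [0.4189, 0.262, 0.0281]
tcp_rot: [0.0, -0.0, 1.0, -0.0]
contact_force: [-3.3, -1.6, 7.6]
grip_width: 0.0477
grip_force: 62.8
```

Contact made. Open and retreat upwards.

>>> apply_moves([
  [0,0,0],
  [0,0,0],
  [0,0,0],
  [0,0,0],
  [0,0,0],
  [0,0,0],
  [0,0,-2],
  [0,0,-4],
  [0,0,-6],
  [0,0,-6],
  [0,0,-4],
], spin=[0,0,0,0,0,0,0,0,0,0,0], fingers=0)

```text
time: 11.0
tool_pos: [0.4191, 0.2621, 0.2506]
tcp_rot: [0.001, -0.0, 1.0, 0.0]
contact_force: [0.1, 1.6, -0.3]
grip_width: 0.0852
grip_force: 0.0
```

>>> apply_moves([
  [-1.5,-4,0],
  [-2.1,-5,0],
  [-2.1,-5,0],
  [-2.1,-5,0],
  [-2.1,-5,0],
  [-2.1,-5,0],
  [-2.1,-5,0],
  [-2,-4.6,0],
  [0,0,0],
  [0,0,0],
], spin=[0,0,0,0,0,0,0,0,0,0])

```text
time: 12.25
tool_pos: [0.5798, -0.1236, 0.2476]
tcp_rot: [-0.0, -0.0, 1.0, 0.0]
contact_force: [0.1, -0.0, -0.7]
grip_width: 0.0852
grip_force: 0.0
```

```bash
python3 - <<'E'
from h import *
a=cams.camera("top");b=cams.camera("scene")
for n,im,roi in(("top",a,(125,205,172,250)),("scene",b,(300,120,345,170))):
    e=cv2.fitEllipse(mask(im,(90,0,100),(130,60,255),roi,1));print(n,e,P(n,[e[0]],.072))
cv2.imwrite("pics/t5.png",a[:,:,::-1]);cv2.imwrite("pics/s5.png",b[:,:,::-1])
print(tool((.582,-.124),np.pi/2-.09,.095))
E
```

```text
top ((141.51528930664062, 230.58753967285156), (19.106689453125, 19.7607479095459), 56.98657989501953) [[0.4156036  0.26023941 0.072     ]]
scene ((319.5908203125, 145.5345001220703), (12.925457000732422, 15.991052627563477), 116.7138900756836) [[0.42697439 0.25748328 0.072     ]]
(array([-0.22, -0.11, 15.3 ]), np.float64(5.237403971866474), 12.35, array([ 0.5798, -0.1229,  0.248 ]), np.float64(-0.35))
```

>>> apply_moves([
  [-0.2,-0.1,0],
  [0,0,0],
  [0,0,4],
  [0,0,5],
  [0,0,4],
  [0,0,2],
  [0,0,0],
  [0,0,0],
], spin=[0,5.2,0,0,0,0,0,0])

```text
time: 13.35
tool_pos: [0.5826, -0.1248, 0.0989]
tcp_rot: [0.001, 0.045, 0.999, -0.0]
contact_force: [0.1, -0.5, 0.4]
grip_width: 0.0855
grip_force: 0.0
```

>>> apply_moves([
  [0,0,0],
  [0,0,0],
  [0,0,0],
  [0,0,0],
  [0,0,0],
  [0,0,0],
  [0,0,0],
  [0,0,0],
], spin=[0,0,0,0,0,0,0,0], fingers=255)

```text
time: 14.35
tool_pos: [0.5825, -0.125, 0.0987]
tcp_rot: [0.001, 0.045, 0.999, -0.0]
contact_force: [-1.7, 1.1, 7.7]
grip_width: 0.0512
grip_force: 63.2
```

>>> apply_moves([
  [0,0,-0.5],
  [0,0,-1],
  [0,0,-3],
  [0,0,-5],
  [0,0,-4],
  [0,0,0],
  [0,0,0],
], spin=[0,0,0,0,0,0,0])

```text
time: 15.22
tool_pos: [0.5818, -0.1248, 0.2323]
tcp_rot: [-0.0, 0.045, 0.999, 0.0]
contact_force: [-0.4, -0.5, -2.6]
grip_width: 0.051
grip_force: 62.9
```

```bash
python3 - <<'E'
from h import *
a=cams.camera("top");b=cams.camera("scene")
cv2.imwrite("pics/t6.png",a[:,:,::-1]);cv2.imwrite("pics/s6.png",b[:,:,::-1])
cv2.imwrite("pics/g6.png",np.hstack([cv2.resize(a[100:250,290:400],None,fx=3.5,fy=3.5,interpolation=2),cv2.resize(b[130:280,170:280],None,fx=3.5,fy=3.5,interpolation=2)])[:,:,::-1])
# rack in the scene / tray via clear top view (t3)
print(tool((.437,-.2803),np.pi/2-.300,.03))
E
```

```text
(array([ 12.96, -16.81,  20.18]), np.float64(12.015284787686358), 15.325, array([ 0.5816, -0.1247,  0.2316]), np.float64(-0.26))
```

View pics/g6.png

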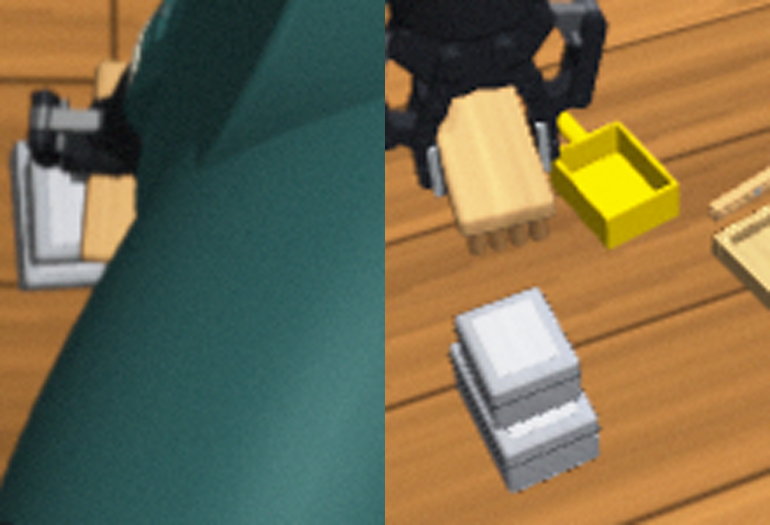

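>>> apply_moves([
  [0,0,0],
  [0,0,0],
  [2.3,-4.8,0],
  [2.3,-4.8,0],
  [2.3,-4.8,0],
  [2.3,-4.8,0],
  [0,0,4],
  [0,0,4],
  [0,0,4],
  [0,0,4],
  [0,0,3],
  [0,0,0],
], spin=[6,6,0,0,0,0,0,0,0,0,0,0])

```text
time: 16.82
tool_pos: [0.4359, -0.2798, 0.0407]
tcp_rot: [-0.002, 0.149, 0.989, 0.001]
contact_force: [-0.3, 0.4, -0.4]
grip_width: 0.051
grip_force: 63.0
```

```bash
python3 - <<'E'
from h import *
print(tool((.437,-.2803),np.pi/2-.300,.0207))
a=cams.camera("top");b=cams.camera("scene")
cv2.imwrite("pics/g7.png",np.hstack([cv2.resize(a[170:280,320:430],None,fx=3.5,fy=3.5,interpolation=2),cv2.resize(b[170:280,80:190],None,fx=3.5,fy=3.5,interpolation=2)])[:,:,::-1])
# tins in scene/top
im=cv2.imread("pics/t3.png")
E
```

```text
(array([-0.12, -0.02,  2.  ]), np.float64(0.014328980173470212), 16.825, array([ 0.4359, -0.2798,  0.0407]), np.float64(-0.43))
```

View pics/g7.png

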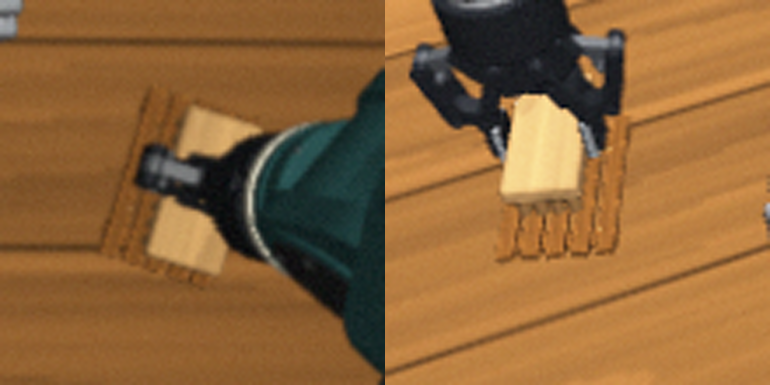

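The brush is aligned with the slats over the rack. Lowering it.

>>> apply_moves([
  [-0.1,0,1],
  [0,0,0.5],
  [0,0,0.4],
  [0,0,0.2],
  [0,0,0],
  [0,0,0],
], spin=[0,0,0,0,0,0])

```text
time: 17.68
tool_pos: [0.4385, -0.2815, 0.0219]
tcp_rot: [0.0, 0.149, 0.989, -0.0]
contact_force: [-0.4, -0.3, -1.6]
grip_width: 0.0511
grip_force: 63.1
```

>>> apply_moves([
  [0,0,0],
  [0,0,0],
  [0,0,0],
  [0,0,0],
  [0,0,0],
  [0,0,0],
  [0,0,-2],
  [0,0,-4],
  [0,0,-5],
  [0,0,-5],
], spin=[0,0,0,0,0,0,0,0,0,0], fingers=0)

```text
time: 18.92
tool_pos: [0.4382, -0.2813, 0.1834]
tcp_rot: [-0.0, 0.149, 0.989, 0.0]
contact_force: [1.2, -0.5, 0.0]
grip_width: 0.0854
grip_force: 0.0
```

>>> apply_moves([
  [5,-2,0],
  [5,-2,0],
  [0,-6,0],
  [0,0,0],
], spin=[0,0,0,0])

```text
time: 19.42
tool_pos: [0.3121, -0.3503, 0.1818]
tcp_rot: [0.0, 0.151, 0.989, -0.001]
contact_force: [0.4, -0.4, 0.0]
grip_width: 0.0855
grip_force: 0.0
```

```bash
python3 - <<'E'
from h import *
a=cams.camera("top");b=cams.camera("scene")
cv2.imwrite("pics/t8.png",a[:,:,::-1]);cv2.imwrite("pics/s8.png",b[:,:,::-1])
cv2.imwrite("pics/g8.png",np.hstack([cv2.resize(a[115:260,280:400],None,fx=3.3,fy=3.3,interpolation=2),cv2.resize(b[170:290,110:230],None,fx=3.3,fy=3.3,interpolation=2)[:478] if 0 else cv2.resize(b[170:315,110:230],None,fx=3.3,fy=3.3,interpolation=2)])[:,:,::-1])
print(tool((.58,-.12)))
E
```

```text
(array([-1.874e+01,  2.965e+01,  1.000e-02]), None, 19.525, array([ 0.3131, -0.3476,  0.1816]), np.float64(-0.71))
```

View pics/g8.png

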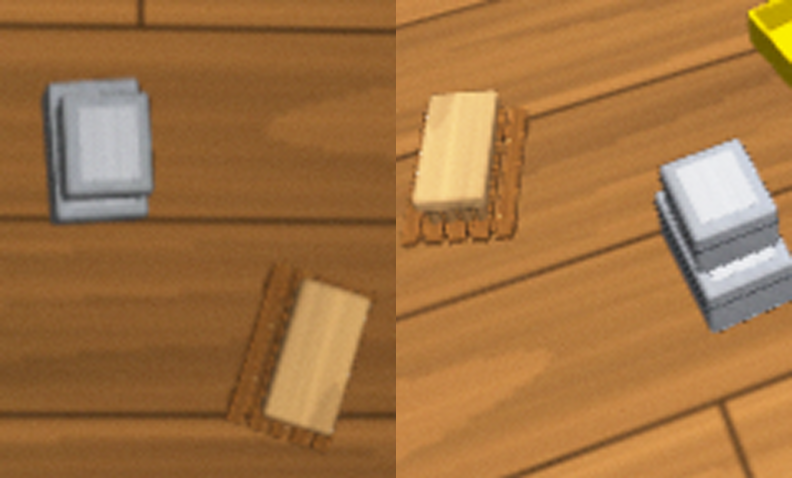

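```bash
python3 - <<'E'
from h import *
g=lambda a,b:(280+(a+.5)/3.3-.5,115+(b+.5)/3.3-.5)
k=lambda a,b:(110+(a-396+.5)/3.3-.5,170+(b+.5)/3.3-.5)
def box(l,w):l/=2;w/=2;return [(l,w),(l,-w),(-l,-w),(-l,w)]
w=P("top",[g(300,280),g(370,298),g(333,435),g(265,413)],.048);print("brush",rigid(box(.104,.052),w))
w=P("scene",[k(414,205),k(490,212),k(497,92),k(429,91)],.048);print("brush sc",rigid([(.052,-.026),(.052,.026),(-.052,.026),(-.052,-.026)],w))
w=P("top",[g(64,95),g(150,92),g(153,192),g(69,198)],.09);print("small",rigid(box(.07,.06),w),rigid(box(.06,.07),w)[2])
w=P("scene",[k(661,170),k(739,140),k(777,208),k(697,242)],.09);print("small sc",rigid([(-.035,-.03),(-.035,.03),(.035,.03),(.035,-.03)],w))
w=P("top",[g(46,87),g(136,78),g(150,214),g(55,222)],.048);print("large",rigid(box(.1,.066),w))
im=cv2.imread("pics/t8.png")[:,:,::-1].copy()
c=mask(im,(0,0,90),(179,75,255),(288,130,335,190),3);print("joint outline",cv2.minAreaRect(c))
c=mask(im,(10,60,165),(24,165,255),(355,190,400,255),1);q=cv2.boxPoints(cv2.minAreaRect(c));w=P("top",q,.048);print(w.mean(0),np.diff(w,axis=0))
E
```

```text
brush (array([ 0.43602544, -0.28028355]), np.float64(-0.27149367583132783), np.float64(0.0028620590857052486))
brush sc (array([ 0.44472107, -0.28020333]), np.float64(-0.29851908622995765), np.float64(0.010045985695223858))
small (array([ 0.58050461, -0.12368726]), np.float64(0.04836026063850913), np.float64(0.0018016883388392857)) 0.006611512376000966
small sc (array([ 0.5870544 , -0.12293555]), np.float64(0.07027131971920539), np.float64(0.002911322666288796))
large (array([ 0.58199455, -0.12220444]), np.float64(0.08921494496566763), np.float64(0.0019673250188225744))
joint outline ((310.5558166503906, 159.72647094726562), (42.33646774291992, 30.141721725463867), 85.60128784179688)
[ 0.43621386 -0.28102262  0.048     ] [[ 0.09648551 -0.02990586  0.        ]
 [-0.01386297 -0.04804392  0.        ]
 [-0.09663677  0.03028148  0.        ]]
```

>>> apply_moves([
  [0,0,0],
  [0,0,0],
  [-4,3,0],
  [-4,3,0],
  [-4,3,0],
  [-4,3,0],
  [-4,3,0],
  [-4,3,0],
  [-4,3,0],
  [0,0,0],
  [0,0,0],
], spin=[-10.3,-10.1,0,0,0,0,0,0,0,0,0])

```text
time: 20.9
tool_pos: [0.5807, -0.1211, 0.1816]
tcp_rot: [-0.0, -0.029, 1.0, 0.0]
contact_force: [-0.5, 0.3, -0.0]
grip_width: 0.0857
grip_force: 0.0
```

```bash
python3 -c "
from h import *
print(tool((.5825,-.1238),np.pi/2+.055,.062))"
```

```text
(array([-0.17, -0.28, 11.96]), np.float64(0.1651572224915297), 20.9, array([ 0.5807, -0.1211,  0.1816]), np.float64(-0.4))
```

>>> apply_moves([
  [-0.2,-0.3,3],
  [0,0,4],
  [0,0,3],
  [0,0,2],
  [0,0,0],
  [0,0,0],
], spin=[0,0,0,0,0,0])

```text
time: 21.65
tool_pos: [0.5833, -0.1254, 0.0629]
tcp_rot: [0.0, -0.028, 1.0, -0.0]
contact_force: [-0.3, -0.0, -0.1]
grip_width: 0.0853
grip_force: 0.0
```

>>> apply_moves([
  [0,0,0],
  [0,0,0],
  [0,0,0],
  [0,0,0],
  [0,0,0],
  [0,0,0],
  [0,0,0],
], spin=[0,0,0,0,0,0,0], fingers=255)

```text
time: 22.52
tool_pos: [0.5837, -0.1251, 0.0629]
tcp_rot: [0.001, -0.028, 1.0, -0.0]
contact_force: [-2.8, -0.1, 8.6]
grip_width: 0.0588
grip_force: 64.8
```

>>> apply_moves([
  [0,0,-0.5],
  [0,0,-1],
  [0,0,-3],
  [0,0,-4],
  [0,0,-3.5],
  [0,0,0],
  [0,0,0],
], spin=[0,0,0,0,0,0,0])

```text
time: 23.4
tool_pos: [0.583, -0.1249, 0.1813]
tcp_rot: [-0.0, -0.028, 1.0, 0.0]
contact_force: [-0.0, 0.3, -1.5]
grip_width: 0.0586
grip_force: 65.1
```

```bash
python3 - <<'E'
from h import *
c=np.array([.584,.121]);th=-2.916;tx=np.array([np.cos(th),np.sin(th)]);ty=np.array([-tx[1],tx[0]])
g=c+.047*tx-.003*ty
print(g,tool(g,th+np.pi/2,.02))
b=cams.camera("scene");cv2.imwrite("pics/s9.png",b[:,:,::-1])
cv2.imwrite("pics/g9.png",cv2.resize(b[110:290,150:350],None,fx=3,fy=3,interpolation=2)[:,:,::-1])
E
```

```text
[0.53751985 0.11341084] (array([ 3.19, 24.04, 16.14]), np.float64(-9.699835190162302), 23.4, array([ 0.583 , -0.1249,  0.1813]), np.float64(-0.4))
```

View pics/g9.png

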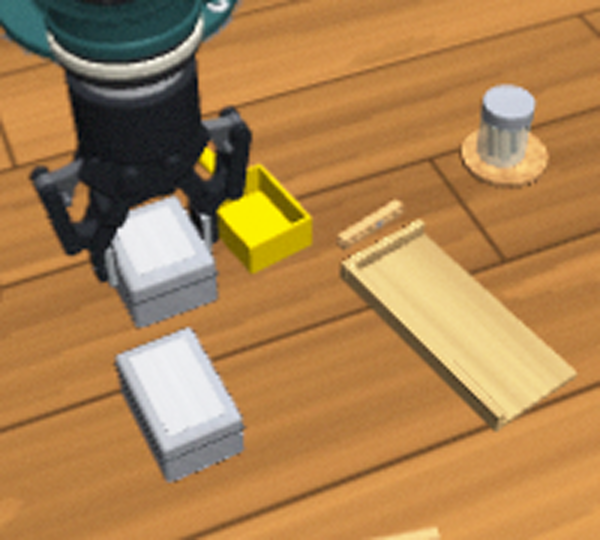

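The small tin is held level and the large tin stands clear at crop (180,400). Jar is on the coaster. Carrying the small tin to the tray.

>>> apply_moves([
  [0,0,0],
  [-0.2,5,0],
  [-0.2,5,0],
  [-0.2,5,0],
  [-0.2,5,0],
  [-0.1,4.25,0],
  [0,0,4],
  [0,0,4],
  [0,0,3.5],
  [0,0,2.5],
  [0,0,0],
  [0,0,0],
], spin=[-9.7,0,0,0,0,0,0,0,0,0,0,0])

```text
time: 24.95
tool_pos: [0.538, 0.1134, 0.0423]
tcp_rot: [0.0, -0.113, 0.994, -0.0]
contact_force: [0.0, 0.2, -2.0]
grip_width: 0.0589
grip_force: 65.2
```

```bash
python3 - <<'E'
from h import *
c=np.array([.584,.121]);th=-2.916;tx=np.array([np.cos(th),np.sin(th)]);ty=np.array([-tx[1],tx[0]])
g=c+.047*tx-.003*ty
print(g,tool(g,th+np.pi/2,.0209))
a=cams.camera("top");b=cams.camera("scene");cv2.imwrite("pics/s10.png",b[:,:,::-1]);cv2.imwrite("pics/t10.png",a[:,:,::-1])
cv2.imwrite("pics/g10.png",np.hstack([cv2.resize(a[105:225,170:270],None,fx=4,fy=4,interpolation=2),cv2.resize(b[140:260,255:355],None,fx=4,fy=4,interpolation=2)])[:,:,::-1])
E
```

```text
[0.53751985 0.11341084] (array([0.04, 0.01, 2.14]), np.float64(0.0001293897094732985), 24.95, array([0.538 , 0.1134, 0.0423]), np.float64(-0.17))
```

View pics/g10.png

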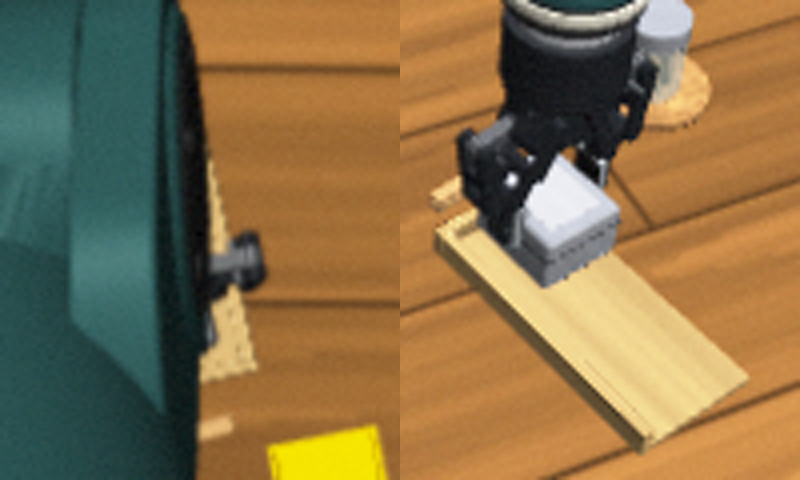

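>>> apply_moves([
  [0,0,1],
  [0,0,0.6],
  [0,0,0.4],
  [0,0,0],
  [0,0,0],
], spin=[0,0,0,0,0])

```text
time: 25.68
tool_pos: [0.5379, 0.1134, 0.0218]
tcp_rot: [0.0, -0.113, 0.994, 0.0]
contact_force: [-0.2, 0.2, -1.0]
grip_width: 0.0592
grip_force: 65.3
```

>>> apply_moves([
  [0,-0.2,0],
  [0,-0.2,0],
  [0,-0.2,0],
  [0,-0.1,0],
  [0,0,0],
  [0,0,0],
], spin=[0,0,0,0,0,0])

```text
time: 26.42
tool_pos: [0.5393, 0.1066, 0.0218]
tcp_rot: [-0.0, -0.113, 0.994, 0.0]
contact_force: [-0.8, -0.0, -1.1]
grip_width: 0.0592
grip_force: 65.3
```

>>> apply_moves([
  [0,-0.1,0],
  [0,-0.1,0],
  [0,-0.1,0],
  [0,0,0],
], spin=[0,0,0,0])

```text
time: 26.92
tool_pos: [0.54, 0.1037, 0.0218]
tcp_rot: [-0.0, -0.113, 0.994, 0.0]
contact_force: [-0.6, -0.2, -1.8]
grip_width: 0.0584
grip_force: 65.3
```

>>> apply_moves([
  [0,-0.1,0],
  [0,-0.1,0],
  [0,0,0],
], spin=[0,0,0])

```text
time: 27.3
tool_pos: [0.54, 0.1035, 0.0219]
tcp_rot: [-0.0, -0.113, 0.994, 0.002]
contact_force: [-2.7, 14.1, 2.7]
grip_width: 0.0589
grip_force: 65.8
```

Long-fence contact (14 N). Now ease off slightly and push to the short fence.

>>> apply_moves([
  [0,0.15,0],
  [0.2,0,0],
  [0.2,0,0],
  [0.2,0,0],
  [0,0,0],
], spin=[0,0,0,0,0])

```text
time: 27.92
tool_pos: [0.5344, 0.1023, 0.0219]
tcp_rot: [0.0, -0.113, 0.994, 0.001]
contact_force: [0.1, 5.3, -0.5]
grip_width: 0.059
grip_force: 65.6
```

>>> apply_moves([
  [0.1,0,0],
  [0.1,0,0],
  [0.1,0,0],
  [0,0,0],
], spin=[0,0,0,0])

```text
time: 28.42
tool_pos: [0.5317, 0.1016, 0.0219]
tcp_rot: [0.0, -0.113, 0.994, 0.001]
contact_force: [1.0, 5.5, -0.9]
grip_width: 0.0589
grip_force: 65.6
```

>>> apply_moves([
  [0.1,0,0],
  [0.1,0,0],
  [0,0,0],
], spin=[0,0,0])

```text
time: 28.8
tool_pos: [0.5306, 0.1014, 0.0221]
tcp_rot: [0.001, -0.113, 0.994, 0.001]
contact_force: [5.1, 8.2, -4.2]
grip_width: 0.0589
grip_force: 65.7
```

>>> apply_moves([
  [0.1,0,0],
  [0.1,0,0],
  [0,0,0],
], spin=[0,0,0])

```text
time: 29.18
tool_pos: [0.5304, 0.1013, 0.0224]
tcp_rot: [0.003, -0.113, 0.994, 0.001]
contact_force: [11.9, 10.6, -8.2]
grip_width: 0.0587
grip_force: 66.8
```

>>> apply_moves([
  [-0.2,0,0.1],
  [0,0,0],
  [0,0,0],
], spin=[0,0,0])

```text
time: 29.55
tool_pos: [0.5306, 0.1014, 0.0212]
tcp_rot: [0.001, -0.113, 0.994, 0.001]
contact_force: [4.7, 7.4, -1.4]
grip_width: 0.059
grip_force: 67.7
```

>>> apply_moves([
  [0,0,0],
  [0,0,0],
  [0,0,0],
  [0,0,0],
  [0,0,0],
  [0,0,0],
  [0,0,-2],
  [0,0,-4],
  [0,0,-5],
  [0,0,-5],
], spin=[0,0,0,0,0,0,0,0,0,0], fingers=0)

```text
time: 30.8
tool_pos: [0.5291, 0.1007, 0.1824]
tcp_rot: [-0.0, -0.113, 0.994, -0.0]
contact_force: [1.3, 0.1, 0.2]
grip_width: 0.0854
grip_force: 0.0
```

>>> apply_moves([
  [0,-5,0],
  [0,-5,0],
  [0,-5,0],
  [0.3,-4,0],
  [0,0,0],
], spin=[0,0,0,0,0])

```text
time: 31.42
tool_pos: [0.5692, -0.0876, 0.1804]
tcp_rot: [-0.0, -0.111, 0.994, -0.0]
contact_force: [0.7, 1.1, 0.1]
grip_width: 0.0855
grip_force: 0.0
```

```bash
python3 - <<'E'
from h import *
a=cams.camera("top");b=cams.camera("scene");cv2.imwrite("pics/s11.png",b[:,:,::-1]);cv2.imwrite("pics/t11.png",a[:,:,::-1])
s9=cv2.imread("pics/s9.png")[:,:,::-1]
cv2.imwrite("pics/g11.png",cv2.resize(np.hstack([a[110:220,175:345],b[140:250,255:355]]),None,fx=2.9,fy=2.9,interpolation=2)[:,:,::-1])
for n,im,roi in(("top",a,(285,120,345,190)),("scene",s9.copy(),(180,210,240,280)),("top",a,(200,160,250,215))):
    c=mask(im.copy(),(0,0,90),(179,75,255),roi,3);r=cv2.minAreaRect(c);print(n,cv2.contourArea(c),r,P(n,cv2.boxPoints(r),.048).round(4).tolist())
E
```

```text
Traceback (most recent call last):
  File "h.py", line 23, in mask
    return max(cs,key=cv2.contourArea)
ValueError: max() iterable argument is empty
```

View pics/g11.png

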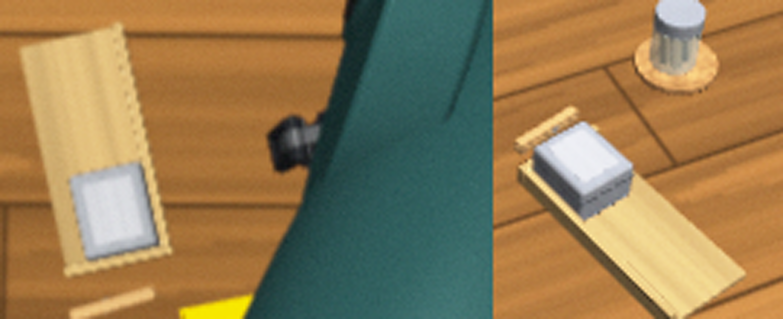

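The small tin sits square in the fenced corner, at top crop (115,210). Locating the large tin from the scene view.

```bash
python3 - <<'E'
from h import *
k=lambda a,b:(150+(a+.5)/3-.5,110+(b+.5)/3-.5)
w=P("scene",[k(117,357),k(191,328),k(243,424),k(167,450)],.048)
print(rigid([(-.05,-.033),(-.05,.033),(.05,.033),(.05,-.033)],w))
print(tool((.584,-.1225),np.pi/2+.088,.014))
E
```

```text
(array([ 0.58969245, -0.12270194]), np.float64(0.06159797123342203), np.float64(0.003926416529047794))
(array([-0.65, -3.99, 16.66]), np.float64(7.842135307376109), 31.525, array([ 0.5688, -0.0851,  0.1806]), np.float64(-0.52))
```

>>> apply_moves([
  [0,0,0],
  [-1.3,-3.85,0],
  [0,0,4],
  [0,0,4],
  [0,0,4],
  [0,0,3],
  [0,0,1.3],
  [0,0,0],
  [0,0,0],
], spin=[8.4,0,0,0,0,0,0,0,0])

```text
time: 32.65
tool_pos: [0.5858, -0.1225, 0.019]
tcp_rot: [0.001, -0.04, 0.999, -0.0]
contact_force: [0.7, 0.7, -0.2]
grip_width: 0.0854
grip_force: 0.0
```

>>> apply_moves([
  [0,0,0],
  [0,0,0],
  [0,0,0],
  [0,0,0],
  [0,0,0],
  [0,0,0],
  [0,0,0],
], spin=[0,0,0,0,0,0,0], fingers=255)

```text
time: 33.52
tool_pos: [0.5856, -0.1227, 0.019]
tcp_rot: [0.001, -0.039, 0.999, -0.0]
contact_force: [-1.1, 1.7, 8.1]
grip_width: 0.0652
grip_force: 66.7
```

>>> apply_moves([
  [0,0,-0.5],
  [0,0,-1],
  [0,0,-3],
  [0,0,-4],
  [0,0,-3.5],
  [0,0,0],
  [0,0,0],
], spin=[0,0,0,0,0,0,0])

```text
time: 34.4
tool_pos: [0.5845, -0.1224, 0.137]
tcp_rot: [-0.001, -0.039, 0.999, 0.0]
contact_force: [1.2, 0.5, -4.3]
grip_width: 0.0651
grip_force: 68.2
```

>>> apply_moves([
  [0,0,0],
  [0,0,0],
], spin=[-8.4,0])

```text
time: 34.65
tool_pos: [0.5843, -0.1223, 0.1364]
tcp_rot: [-0.001, -0.112, 0.994, 0.001]
contact_force: [-0.5, -0.3, -3.7]
grip_width: 0.0649
grip_force: 68.1
```

```bash
python3 - <<'E'
from h import *
print(tool((.6222,.1357),-2.916+np.pi/2,.025))
E
```

```text
(array([-9.47, 24.29, 11.15]), np.float64(-0.042821033941563544), 34.65, array([ 0.5843, -0.1223,  0.1364]), np.float64(-0.57))
```

>>> apply_moves([
  [-1.9,4.85,0],
  [-1.9,4.85,0],
  [-1.9,4.85,0],
  [-1.9,4.85,0],
  [-1.87,4.89,0],
  [0,0,0],
  [0,0,4],
  [0,0,3],
  [0,0,2],
  [0,0,1],
  [0,0,0],
  [0,0,0],
], spin=[0,0,0,0,0,0,0,0,0,0,0,0])

```text
time: 36.15
tool_pos: [0.6235, 0.1353, 0.0386]
tcp_rot: [0.001, -0.112, 0.994, -0.0]
contact_force: [1.4, 0.3, -4.3]
grip_width: 0.0648
grip_force: 68.5
```

>>> apply_moves([
  [0,0,0.5],
  [0,0,0.3],
  [0,0,0.2],
  [0,0,0],
  [0,0,0],
], spin=[0,0,0,0,0])

```text
time: 36.78
tool_pos: [0.6231, 0.1354, 0.0279]
tcp_rot: [0.0, -0.113, 0.994, -0.0]
contact_force: [0.1, -0.1, -4.1]
grip_width: 0.0653
grip_force: 68.5
```

>>> apply_moves([
  [0,-0.2,0.15],
  [0,-0.2,0],
  [0,-0.2,0],
  [0,-0.1,0],
  [0,0,0],
], spin=[0,0,0,0,0])

```text
time: 37.4
tool_pos: [0.6246, 0.1285, 0.0263]
tcp_rot: [0.0, -0.112, 0.994, 0.0]
contact_force: [0.8, -0.7, -2.9]
grip_width: 0.0651
grip_force: 68.5
```

>>> apply_moves([
  [0,-0.1,0],
  [0,-0.1,0],
  [0,-0.1,0],
  [0,0,0],
], spin=[0,0,0,0])

```text
time: 37.9
tool_pos: [0.625, 0.1264, 0.0263]
tcp_rot: [-0.0, -0.113, 0.994, 0.001]
contact_force: [-1.0, 5.4, -2.4]
grip_width: 0.0648
grip_force: 68.8
```

Fence contact. Now towards the small tin.

>>> apply_moves([
  [0.2,0,0],
  [0.2,0,0],
  [0.2,0,0],
  [0.2,0,0],
  [0,0,0],
], spin=[0,0,0,0,0])

```text
time: 38.52
tool_pos: [0.6175, 0.1247, 0.0265]
tcp_rot: [0.0, -0.113, 0.994, 0.001]
contact_force: [-0.6, 5.4, -1.9]
grip_width: 0.0651
grip_force: 68.5
```

>>> apply_moves([
  [0.1,0,0],
  [0.1,0,0],
  [0,0,0],
], spin=[0,0,0])

```text
time: 38.9
tool_pos: [0.6157, 0.1242, 0.0264]
tcp_rot: [0.0, -0.113, 0.994, 0.001]
contact_force: [0.6, 6.1, -3.2]
grip_width: 0.0652
grip_force: 68.5
```

>>> apply_moves([
  [0.1,0,0],
  [0.1,0,0],
  [0,0,0],
], spin=[0,0,0])

```text
time: 39.28
tool_pos: [0.6138, 0.1238, 0.0265]
tcp_rot: [0.0, -0.113, 0.994, 0.001]
contact_force: [0.2, 5.0, -2.5]
grip_width: 0.0645
grip_force: 68.5
```

>>> apply_moves([
  [0.1,0,0],
  [0.1,0,0],
  [0,0,0],
], spin=[0,0,0])

```text
time: 39.65
tool_pos: [0.6129, 0.1235, 0.0267]
tcp_rot: [0.001, -0.113, 0.994, 0.001]
contact_force: [4.9, 7.5, -6.6]
grip_width: 0.065
grip_force: 68.1
```

>>> apply_moves([
  [0.1,0,0],
  [0.1,0,0],
  [0,0,0],
], spin=[0,0,0])

```text
time: 40.02
tool_pos: [0.6128, 0.1235, 0.0274]
tcp_rot: [0.003, -0.113, 0.994, 0.001]
contact_force: [13.2, 10.0, -4.7]
grip_width: 0.0648
grip_force: 68.2
```

>>> apply_moves([
  [-0.2,0,0.1],
  [0,0,0.1],
  [0,0,0],
], spin=[0,0,0])

```text
time: 40.4
tool_pos: [0.613, 0.1236, 0.0251]
tcp_rot: [0.002, -0.113, 0.994, 0.001]
contact_force: [3.6, 7.3, 0.7]
grip_width: 0.0647
grip_force: 68.9
```

>>> apply_moves([
  [0,0,0],
  [0,0,0],
  [0,0,0],
  [0,0,0],
  [0,0,0],
  [0,0,0],
  [0,0,-2],
  [0,0,-4],
  [0,0,-5],
  [0,0,-5],
], spin=[0,0,0,0,0,0,0,0,0,0], fingers=0)

```text
time: 41.65
tool_pos: [0.6113, 0.1225, 0.1859]
tcp_rot: [-0.0, -0.113, 0.994, 0.0]
contact_force: [0.3, 0.0, -0.8]
grip_width: 0.0857
grip_force: 0.0
```

>>> apply_moves([
  [0,-5,0],
  [0,-5,0],
  [0,-5,0],
  [0,-5,0],
  [0,-5,0],
  [0,0,0],
  [0,0,0],
], spin=[0,0,0,0,0,0,0])

```text
time: 42.52
tool_pos: [0.6673, -0.1208, 0.1841]
tcp_rot: [-0.0, -0.112, 0.994, 0.0]
contact_force: [-0.7, 0.9, -0.2]
grip_width: 0.0853
grip_force: 0.0
```

```bash
python3 - <<'E'
from h import *
a=cams.camera("top");b=cams.camera("scene")
tt=(.5814,.1208);th=-2.917;R=np.array([[np.cos(th),-np.sin(th)],[np.sin(th),np.cos(th)]])
c=mask(a,(0,0,80),(179,75,255),(175,105,245,220),1)
r=cv2.minAreaRect(c);print(cv2.contourArea(c),r);w=P("top",cv2.boxPoints(r),.05)[:,:2];print(((w-tt)@R*1000).round(1).tolist())
for n,im,roi in(("top",a,(125,205,172,250)),):
    e=cv2.fitEllipse(mask(im,(90,0,100),(130,60,255),roi,1));print("jar",P(n,[e[0]],.072))
c=mask(a,(10,60,165),(24,165,255),(355,190,400,255),1);print("brush",P("top",cv2.boxPoints(cv2.minAreaRect(c)),.048).mean(0))
for n,roi,i in(("top0",(225,195,285,290),0),):
    for im in(cv2.imread("pics/top0.png")[:,:,::-1].copy(),a):
        print("scoop",cv2.minAreaRect(mask(im,(25,150,120),(35,255,255),roi,1)))
E
```

```text
1922.0 ((207.74465942382812, 161.7257537841797), (72.9120864868164, 28.916553497314453), 77.57405853271484)
[[-79.4, -30.2], [-79.6, 37.6], [92.0, 38.2], [92.1, -28.9]]
jar [[0.41553443 0.26005841 0.072     ]]Traceback (most recent call last):
  File "<stdin>", line 8, in <module>
  File "h.py", line 23, in mask
    return max(cs,key=cv2.contourArea)
ValueError: max() iterable argument is empty
```

```bash
python3 -c "
from workcell import ctrl
print(ctrl.job_done())"
```

```text
the job is handed in; nothing more can be done
None
```

The job is handed in, with no verdict shown: jar about 5 mm off the coaster's centre, brush about 2 mm off the rack's, both tins touching end to end in the fenced corner; the scoop was not touched, and neither it nor the brush was re-measured at the end.

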